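# Change over the push-to-open caddies

## Task

The tea caddy (green lid) has been left open and I am about to make coffee. Press the tea caddy's lid down so that it latches shut, and press the coffee caddy's lid (dark wood) so that it pops open and stays open.

Things in the scene. Friction and masses are not known exactly. Their poses are not given: they have to be found in the camera images.
- tea: Tea caddy, fixed: white box 104 (x) x 84 (y) x 85 mm, green lid (110 x 92 mm) hinged at the back, open at the start. Origin: centre of underside; x from front to hinge, y left, z up. Lid shut: flat top at z = 107 mm; press the bright steel disc, 24 mm across, centred at x = -33 mm, y = 0, top at z = 108 mm. Hinge axis at x = 52, z = 83 mm. Lid open: disc at x = -23, z = 130 mm.
- coffee: Coffee caddy, fixed, the same make and size: white box 104 (x) x 84 (y) x 85 mm with a dark brown wooden lid, shut at the start. Origin: centre of underside; x from front to hinge, y left, z up. Lid shut: flat top at z = 107 mm; press the bright steel disc, 24 mm across, centred at x = -33 mm, y = 0, top at z = 108 mm. Hinge axis at x = 52, z = 83 mm.
- tea_lid (a joint): Angle of the green lid, rad: about 0.03 latched shut (lid level), about 0.30 sprung open, about -0.10 pressed to its stop. Touch latch: press the disc straight down (3 to 5 N, then firm at the stop, 11 mm below its shut height) and lift clear: a shut lid then springs open, an open lid stays latched. A press that ends short of the stop changes nothing. Every full press changes it over.
- coffee_lid (a joint): Angle of the dark wooden lid, rad, with the same touch latch as the green lid: about 0.03 latched shut, about 0.30 sprung open, about -0.10 pressed to its stop, 11 mm below the shut height. A full press and release opens the shut lid; another would latch it again.

How it is judged:
By the outcome, as a careful person would: the job done as asked, in the order asked, and still so for the second after the job is handed in, with the robot touching nothing.
It also fails if it takes over 34 s, if anything falls off the work surface, if the arm or the gripper's body presses on something with over 40 N, if the wrist force passes 120 N, or if a joint passes its speed limit or range.

## Robot

A 6-joint arm with a two-finger parallel gripper is mounted at the origin on a cart in front of the work surface, level with it; the furniture and walls round the work are solid. World frame = base frame: x ahead of the robot, y to its left, z up, the work surface at z = 0. Lengths are in m, angles in rad, forces in N, time in s.
With the tool pointing down it reaches from about 0.2 to 0.875 m from the base axis. Payload 3.4 kg.
Tool frame: the origin (TCP) lies on the centre line of the jaws, within the pads' length; the fingertips stand 22 mm ahead of it and the grasp point (between the pads) lies 3 mm ahead of it; z points along the fingers, y is the line along which they close (so a half turn about z gives the same grasp; the last joint's range is limited). The gripper opens to 94 mm and grips with 3 to 60 N. Pads are 16 mm wide; open, the fingers measure 119 mm over their backs; the gripper's body (75 mm by 177 mm) begins 78 mm behind the grasp point.
Start: joints at [1, 0.276, 1.505, -0, 1.361, -0.121], TCP at [0.25, 0.518, 0.227] pointing down, gripper open.
Joint ranges: [-2.89, 2.89], [-0.75, 2.08], [0.22, 2.7], [-1.18, 4.32], [0.11, 2.71], [-2.7, 2.7]. Speed limits (rad/s): [2.57, 2.57, 3.14, 3.14, 3.14, 3.14].

## Interface

Orientations are given as a rotation vector (axis times angle).
In Python, from plant import arm, vision, order gives the robot as it stands.
- The arm moves only by the tool move_arm, never from a script. Its argument "motion" is a list of rows, each an object with "delta_pos": the shift along the world's x, y, z in cm, a list of three; "spin": the turn about the world's z in rad. A call has 1 to 20 rows; each row shifts and turns the commanded pose from where the row before left it; what a row does not reach is not made up. A row lasts 1/12 s, in which the tool goes at most 41.7 mm and 7.16 degrees, less where a joint would pass 70% of its speed; a pose out of reach is approached as far as the arm can. A call with a gripper value outside its range is refused whole. "gripper" is the opening, from -1 (shut) to 1 (fully open), set as the call begins (left out, the last holds). The fingers move at their own pace and stop on an object; the grip force is fixed at half the most. Time passes only in rows, so rows that do not move let the fingers close. It gives the time, the measured TCP pose, the force, the opening and the grip force at its end, in the units of the state.
- arm.sense(): the state, without advancing time (a new reading comes with each control period).
- vision.get_image(name): name is "scene" or "side" or "wrist"; returns a dict with "img" (480x640x3 uint8, red, green, blue), "camera_matrix" (3x3 intrinsics, pixels), "T" (4x4, takes a point from camera to world coordinates); the wrist camera has in their place "hand_eye" (4x4, takes a point from camera to tool coordinates, whose origin is the TCP and whose axes are the flange's). Camera axes: x right, y up, looking along -z (the intrinsics and any distortion apply to the point x, -y, -z); pixel columns grow to the right and rows downward; lengths in m; the calibration is good to about 2 mm. A picture is of the moment at which its call begins: read the wrist's pose just before it. There is no depth.
- order.close_job(): hands the job in; it is judged then, once.
The state is a dict: "time_s": time; "joint_positions": joint angles; "joint_velocities": joint speeds; "joint_efforts": joint torques, N m; "tool_pos": TCP position; "eef_rot": TCP orientation; "contact_force": force on the tool from outside, world axes, zero at the start; "wrist_torque": the same for the moment, N m; "finger_gap": finger opening in m; "finger_force": force on a finger pad.
Only numpy, scipy, OpenCV 4.12 (cv2) and the standard library are available. Lean on these libraries where they do the work, as an engineer would, in place of code of your own. Each camera call takes 0.05 s, during which the arm holds its last target. There are 200 camera calls.

## Working session

There is one attempt and no reset: what is moved stays moved. The work goes in short steps, Python scripts to look and compute and a tool call to move; the robot and the scene stay as the last step left them, time stands still between calls to the robot, and variables do not carry over. Pictures are saved under pics/ and viewed, at most 10 in all, crops included, and the job is handed in when it is done.

Besides the shell and the picture viewer there is one more tool, called after "Call:" as name(argument=value, ...), one argument or row to a line, values as JSON. move_arm: Moves the arm, as the interface text tells. Its arguments: {"type":"object","properties":{"motion":{"type":"array"},"gripper":{"type":"number"}},"required":["motion"]}

```bash
mkdir -p pics
python3 - <<'E'
from plant import arm, vision
import cv2,pickle
s=arm.sense();print(s['tool_pos'],s['eef_rot'],s['contact_force'],s['time_s'])
d={}
for n in("scene","side"):
    r=vision.get_image(n);d[n]=r;cv2.imwrite(f'pics/{n}.png',r['img'][...,::-1]);print(r['camera_matrix'],r['T'],r.keys())
pickle.dump(d,open('d.pkl','wb'))
E
```

```text
[0.24970604 0.51737475 0.22662443] [-7.00437027e-01 -3.06188826e+00  2.62967860e-03] [ 0.07317324  0.72009953 -0.31648358] 0.0
[[624.1130256    0.         321.66100488]
 [  0.         624.1130256  232.50699192]
 [  0.           0.           1.        ]] [[-0.32980479  0.82999199 -0.44982451  0.10067096]
 [-0.943981   -0.28421277  0.16769902  0.2001532 ]
 [ 0.01134297  0.47993374  0.87723141  1.05142057]
 [ 0.          0.          0.          1.        ]] dict_keys(['img', 'camera_matrix', 'T'])
[[439.99026257   0.         320.82340411]
 [  0.         439.99026257 228.74614866]
 [  0.           0.           1.        ]] [[-0.45952957  0.46291279 -0.75798702 -0.04310156]
 [-0.88809278 -0.25018036  0.38561769  0.32751085]
 [-0.01112611  0.85036553  0.52607478  0.53905731]
 [ 0.          0.          0.          1.        ]] dict_keys(['img', 'camera_matrix', 'T'])
```

View pics/scene.png

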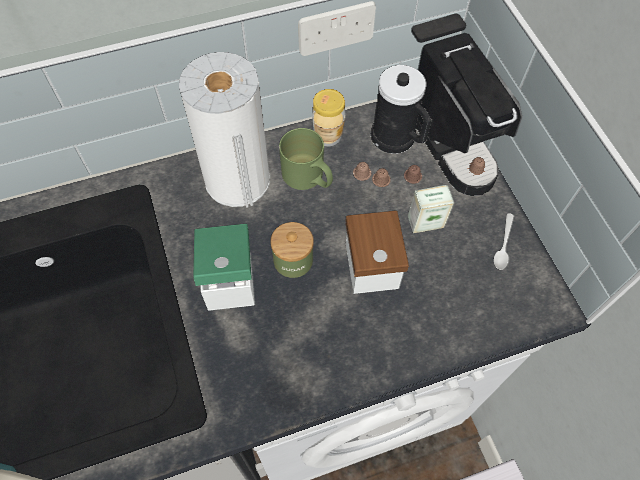

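View pics/side.png

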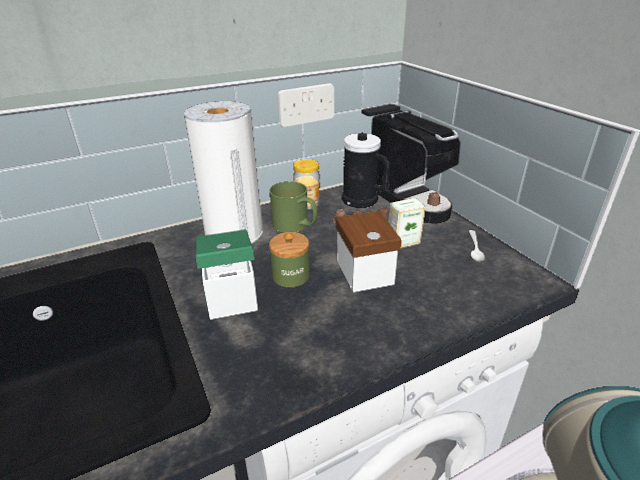

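The scene picture shows the open tea lid with its disc near (222,263), and the shut coffee lid with its disc near (380,256). The side picture shows the same discs near (224,246) and (374,236). The sugar jar stands between the two caddies.

```bash
cat > h.py <<'E'
import numpy as np
def ray(r,u,v):
    K=r['camera_matrix'];T=r['T'];c=np.linalg.solve(K,[u,v,1.]);c=c*[1,-1,-1]
    return T[:3,3],T[:3,:3]@c
def atz(r,u,v,z):
    o,d=ray(r,u,v);return o+d*(z-o[2])/d[2]
def tri(rs,ps):
    A=0;b=0
    for r,p in zip(rs,ps):
        o,d=ray(r,*p);d=d/np.linalg.norm(d);P=np.eye(3)-np.outer(d,d);A=A+P;b=b+P@o
    return np.linalg.solve(A,b)
E
python3 - <<'E'
import pickle,cv2,numpy as np
from h import *
d=pickle.load(open('d.pkl','rb'))
m=[]
for n,l in(("scene",((222,263),(380,256))),("side",((224,246),(374,236)))):
    row=[]
    for u,v in l:
        c=d[n]['img'][v-40:v+60,u-50:u+50];row.append(cv2.resize(c,(300,300),interpolation=cv2.INTER_CUBIC))
    m.append(np.hstack(row))
cv2.imwrite('pics/crop.png',np.vstack(m)[...,::-1])
for k,(a,b,z) in {'tea':((222,263),(224,246),.13),'coffee':((380,256),(374,236),.108)}.items():
    print(k,atz(d['scene'],*a,z),atz(d['side'],*b,z),tri([d['scene'],d['side']],[a,b]))
E
```

```text
tea [0.57229707 0.19701469 0.13      ] [0.57452253 0.19503803 0.13      ] [0.57065285 0.19646548 0.13277173]
coffee [ 0.50975091 -0.05857442  0.108     ] [ 0.5100652  -0.06166017  0.108     ] [ 0.50815802 -0.05891849  0.11005982]
```

View pics/crop.png

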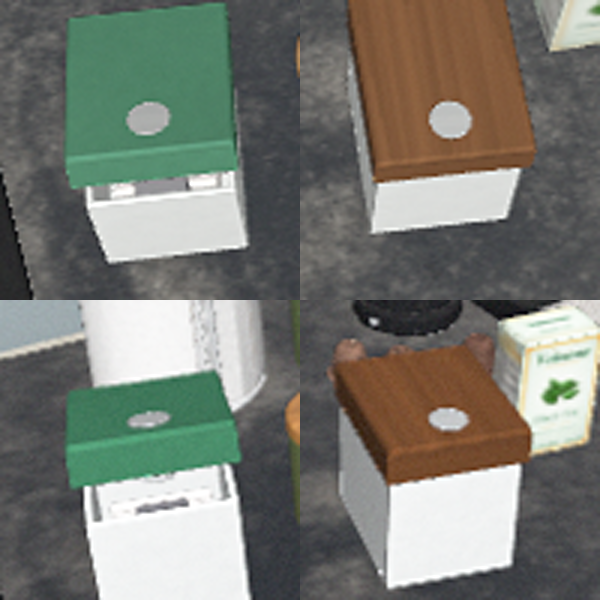

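Discs in the crop refine to scene tea (221.3,262.3), coffee (380,255.7); side (224,245.7), (373.7,235.7). Next I need the box yaws, the paper roll clearance and the tool yaw.

Run:
```python
import pickle,numpy as np
from h import *
from scipy.spatial.transform import Rotation as R
from plant import arm
d=pickle.load(open('d.pkl','rb'));S=d['scene'];s2=d['side']
for k,l,r,z in(('tea',(208,310.3),(254,304.7),0),('cof',(354.3,293),(399,288.3),0)):
    a,b=atz(S,*l,z),atz(S,*r,z);e=b-a;print(k,a,b,np.linalg.norm(e),'yaw',np.arctan2(e[0],-e[1]))
# coffee lid top edges z=.107 : front-left, front-right, back-left, back-right
P=[atz(S,330+u/3,216+v/3,.107) for u,v in((72,165),(235,150))];e=P[1]-P[0];print('lidfront',P,np.linalg.norm(e),np.arctan2(e[0],-e[1]))
for k,a,b in(('tea',(221.3,262.3),(224,245.7)),('cof',(380,255.7),(373.7,235.7))):
    print(k,tri([S,s2],[a,b]),atz(S,*a,.13 if k=='tea' else .108),atz(s2,*b,.13 if k=='tea' else .108))
print('roll base pts',[atz(S,*p,0) for p in((205,195),(240,207),(269,188))],'top',tri([S,s2],[(219,82),(218,111)]))
print('press top',tri([S,s2],[(403,79),(362,136)]),'box',atz(S,417,232,0),atz(S,447,224,0))
print(R.from_rotvec(arm.sense()['eef_rot']).as_matrix().round(3))
```

```text
tea [0.55570529 0.24453453 0.        ] [0.53922963 0.16358342 0.        ] 0.08261071642159218 yaw -0.20078371126178837
cof [ 0.50172475 -0.01569695  0.        ] [ 0.48377753 -0.0965606   0.        ] 0.08283135540111902 yaw -0.21840400772717897
lidfront [array([ 0.49828837, -0.00731642,  0.107     ]), array([ 0.47730491, -0.09691529,  0.107     ])] 0.09202316936775402 -0.23004737348227527
tea [0.57212229 0.19666522 0.13258448] [0.57390076 0.19776881 0.13      ] [0.57539819 0.19477457 0.13      ]
cof [ 0.50867387 -0.0588592   0.11039883] [ 0.51027748 -0.05878535  0.108     ] [ 0.51116724 -0.06173618  0.108     ]
roll base pts [array([0.79462831, 0.18985847, 0.        ]), array([0.74552149, 0.13186054, 0.        ]), array([0.7694749 , 0.06521133, 0.        ])] top [0.80736034 0.11790497 0.28491698]
press top [ 0.80674324 -0.21723407  0.17538769] box [ 0.58140243 -0.17486492  0.        ] [ 0.57879683 -0.23710576  0.        ]
[[-0.901  0.435 -0.001]
 [ 0.435  0.901 -0.001]
 [ 0.    -0.002 -1.   ]]
```

Call:
move_arm(
  motion=[
    {"delta_pos": [1.77, -1.78, 0], "spin": 0.036},
    {"delta_pos": [1.77, -1.78, 0], "spin": 0.036},
    {"delta_pos": [1.77, -1.78, 0], "spin": 0.036},
    {"delta_pos": [1.77, -1.78, 0], "spin": 0.036},
    {"delta_pos": [1.77, -1.78, 0], "spin": 0.036},
    {"delta_pos": [1.77, -1.78, 0], "spin": 0.036},
    {"delta_pos": [1.77, -1.78, 0], "spin": 0.036},
    {"delta_pos": [1.77, -1.78, 0], "spin": 0.036},
    {"delta_pos": [1.77, -1.78, 0], "spin": 0.036},
    {"delta_pos": [1.77, -1.78, 0], "spin": 0.036},
    {"delta_pos": [1.77, -1.78, 0], "spin": 0.036},
    {"delta_pos": [1.77, -1.78, 0], "spin": 0.036},
    {"delta_pos": [1.77, -1.78, 0], "spin": 0.036},
    {"delta_pos": [1.77, -1.78, 0], "spin": 0.036},
    {"delta_pos": [1.77, -1.78, 0], "spin": 0.036},
    {"delta_pos": [1.77, -1.78, 0], "spin": 0.036},
    {"delta_pos": [1.77, -1.78, 0], "spin": 0.036},
    {"delta_pos": [1.77, -1.78, 0], "spin": 0.036},
    {"delta_pos": [0, 0, 0], "spin": 0},
    {"delta_pos": [0, 0, 0], "spin": 0},
  ],
  gripper=-1,
)

```text
time_s: 1.77
tool_pos: [0.5689, 0.1966, 0.2267]
eef_rot: [0.306, -3.125, -0.001]
contact_force: [-0.8, 0.1, 0.3]
finger_gap: 0.0006
finger_force: 0.0
```

Run:
```python
from plant import arm, vision
import cv2,numpy as np
from scipy.spatial.transform import Rotation as R
s=arm.sense();M=R.from_rotvec(s['eef_rot']).as_matrix();r=vision.get_image('wrist');cv2.imwrite('pics/w1.png',r['img'][...,::-1])
T=np.eye(4);T[:3,:3]=M;T[:3,3]=s['tool_pos'];W=T@r['hand_eye'];K=r['camera_matrix']
def proj(p):
    c=np.linalg.inv(W)@[*p,1];c=c[:3]*[1,-1,-1];return (K@c/c[2])[:2].round(1)
print(s['tool_pos'],M.round(3),s['finger_gap'],s['contact_force'],{k:v for k,v in r.items() if k not in('img',)})
print(proj((.574,.1965,.13)),proj((.5105,-.06,.108)))
np.savez('w1.npz',W=W,K=K)
```

```text
[0.56886092 0.19660421 0.22666674] [[-0.981 -0.194 -0.002]
 [-0.194  0.981  0.   ]
 [ 0.002  0.001 -1.   ]] 0.0005591605864267638 [-0.78530867  0.12202066  0.26568721] {'camera_matrix': array([[375.93603984,   0.        , 320.7487816 ],
       [  0.        , 375.93603984, 235.36075552],
       [  0.        ,   0.        ,   1.        ]]), 'hand_eye': array([[ 2.47414404e-04,  9.62215585e-01,  2.72288645e-01,
         7.85370486e-02],
       [ 9.99999191e-01,  1.01758669e-04, -1.26824231e-03,
        -4.37502810e-04],
       [-1.24803025e-03,  2.72288739e-01, -9.62214781e-01,
        -1.56379230e-01],
       [ 0.00000000e+00,  0.00000000e+00,  0.00000000e+00,
         1.00000000e+00]])}
[319.3 251.8] [-31.2  85.7]
```

View pics/w1.png

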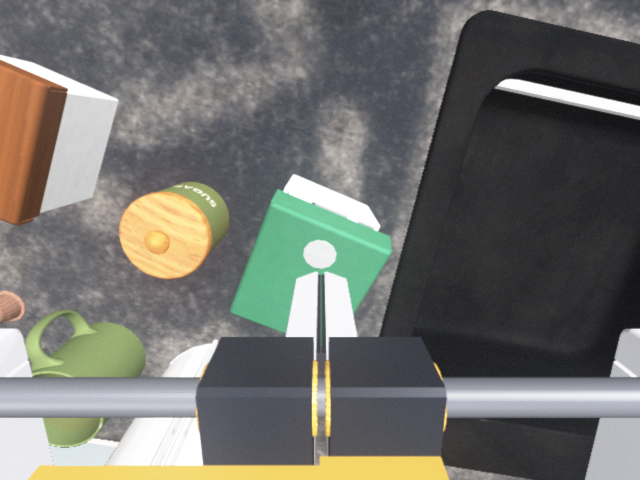

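The disc is at (320,253), 1 px from the prediction, so the position holds. The tool is turned 0.39 rad too far relative to the box, so I correct that while descending.

Call:
move_arm(
  motion=[
    {"delta_pos": [0, 0, -1], "spin": -0.065},
    {"delta_pos": [0, 0, -1], "spin": -0.065},
    {"delta_pos": [0, 0, -1], "spin": -0.065},
    {"delta_pos": [0, 0, -1], "spin": -0.065},
    {"delta_pos": [0, 0, -1], "spin": -0.065},
    {"delta_pos": [0, 0, -1], "spin": -0.065},
    {"delta_pos": [0, 0, -0.5], "spin": 0},
    {"delta_pos": [0, 0, -0.5], "spin": 0},
    {"delta_pos": [0, 0, -0.5], "spin": 0},
    {"delta_pos": [-0.1, 0, -0.5], "spin": 0},
    {"delta_pos": [-0.1, 0, -0.5], "spin": 0},
    {"delta_pos": [-0.1, 0, -0.5], "spin": 0},
    {"delta_pos": [0, 0, -0.5], "spin": 0},
    {"delta_pos": [0, 0, -0.5], "spin": 0},
    {"delta_pos": [0, 0, 0], "spin": 0},
    {"delta_pos": [0, 0, 0], "spin": 0},
  ],
)

```text
time_s: 3.15
tool_pos: [0.5655, 0.1971, 0.127]
eef_rot: [-0.301, -3.127, 0.001]
contact_force: [-0.7, -0.1, 0.8]
finger_gap: 0.0003
finger_force: 0.5
```

Call:
move_arm(
  motion=[
    {"delta_pos": [0, 0, -0.2], "spin": 0},
    {"delta_pos": [0, 0, -0.2], "spin": 0},
    {"delta_pos": [0, 0, 0], "spin": 0},
    {"delta_pos": [0, 0, 0], "spin": 0},
  ],
)

```text
time_s: 3.48
tool_pos: [0.5659, 0.1974, 0.1234]
eef_rot: [0.301, 3.127, 0.0]
contact_force: [-1.7, -0.9, 1.7]
finger_gap: 0.0003
finger_force: 0.6
```

Run:
```python
from plant import vision
import cv2
r=vision.get_image('side')['img'];c=r[140:340,130:420];cv2.imwrite('pics/s2.png',cv2.resize(c,None,fx=2,fy=2)[...,::-1])
```

```text
(no output)
```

View pics/s2.png

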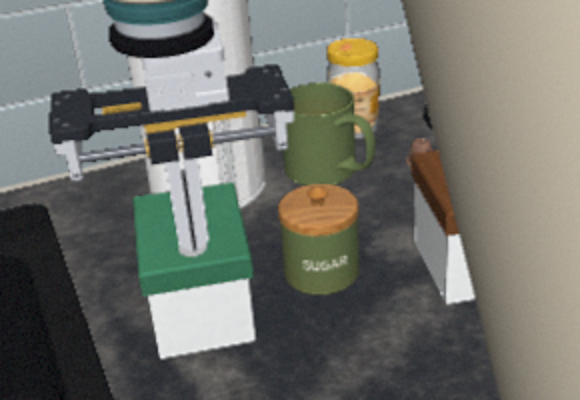

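The fingers stand on the disc and the lid is nearly level, so I keep going down to the stop.

Call:
move_arm(
  motion=[
    {"delta_pos": [0, 0, -0.2], "spin": 0},
    {"delta_pos": [0, 0, -0.2], "spin": 0},
    {"delta_pos": [0, 0, 0], "spin": 0},
    {"delta_pos": [0, 0, 0], "spin": 0},
  ],
)

```text
time_s: 3.87
tool_pos: [0.5654, 0.1975, 0.12]
eef_rot: [-0.301, -3.127, -0.0]
contact_force: [-4.1, -0.6, 9.2]
finger_gap: 0.0004
finger_force: 4.2
```

Call:
move_arm(
  motion=[
    {"delta_pos": [0, 0, -0.15], "spin": 0},
    {"delta_pos": [0, 0, -0.15], "spin": 0},
    {"delta_pos": [0, 0, 0], "spin": 0},
    {"delta_pos": [0, 0, 0], "spin": 0},
  ],
)

```text
time_s: 4.2
tool_pos: [0.5652, 0.1976, 0.1184]
eef_rot: [0.301, 3.127, 0.001]
contact_force: [-6.1, -0.0, 12.1]
finger_gap: 0.0005
finger_force: 6.3
```

Call:
move_arm(
  motion=[
    {"delta_pos": [0, 0, -0.15], "spin": 0},
    {"delta_pos": [0, 0, -0.15], "spin": 0},
    {"delta_pos": [0, 0, 0], "spin": 0},
    {"delta_pos": [0, 0, 0], "spin": 0},
  ],
)

```text
time_s: 4.53
tool_pos: [0.5652, 0.1976, 0.118]
eef_rot: [0.3, 3.126, 0.001]
contact_force: [-8.8, -0.7, 24.7]
finger_gap: 0.0005
finger_force: 13.0
```

That is firmly at the stop: the force doubled over 0.4 mm. Lift clear, then look.

Call:
move_arm(
  motion=[
    {"delta_pos": [0, 0, 0.5], "spin": 0},
    {"delta_pos": [0, 0, 0.5], "spin": 0},
    {"delta_pos": [0, 0, 1], "spin": 0},
    {"delta_pos": [0, 0, 1.5], "spin": 0},
    {"delta_pos": [0, 0, 2], "spin": 0},
    {"delta_pos": [0, 0, 2], "spin": 0},
    {"delta_pos": [0, 0, 1], "spin": 0},
    {"delta_pos": [0, 0, 0], "spin": 0},
    {"delta_pos": [0, 0, 0], "spin": 0},
    {"delta_pos": [0, 0, 0], "spin": 0},
    {"delta_pos": [0, 0, 0], "spin": 0},
    {"delta_pos": [0, 0, 0], "spin": 0},
  ],
)

```text
time_s: 5.53
tool_pos: [0.565, 0.1973, 0.1972]
eef_rot: [-0.301, -3.125, 0.001]
contact_force: [0.2, -0.4, 0.3]
finger_gap: 0.0002
finger_force: 0.0
```

Run:
```python
from plant import arm,vision
import cv2
print(arm.sense()['tool_pos'],arm.sense()['contact_force'])
r=vision.get_image('side')['img'];c=r[140:340,130:420];cv2.imwrite('pics/s3.png',cv2.resize(c,None,fx=2,fy=2)[...,::-1])
```

```text
[0.56501046 0.19727988 0.1971563 ] [ 0.20059801 -0.44530131  0.26542253]
```

View pics/s3.png

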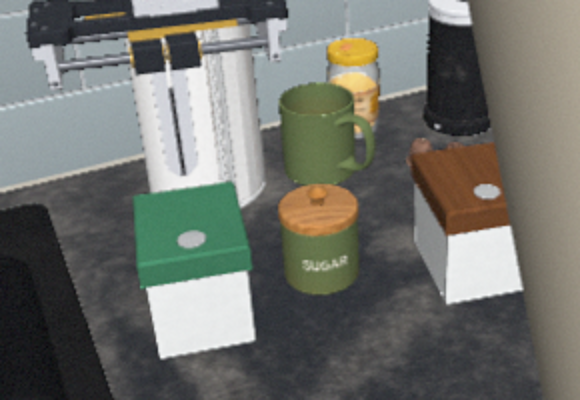

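The tea lid is level and latched, with its disc at crop pixel (190,239). Now the coffee caddy.

Call:
move_arm(
  motion=[
    {"delta_pos": [-0.42, -1.98, 0], "spin": 0},
    {"delta_pos": [-0.42, -1.98, 0], "spin": 0},
    {"delta_pos": [-0.42, -1.98, 0], "spin": 0},
    {"delta_pos": [-0.42, -1.98, 0], "spin": 0},
    {"delta_pos": [-0.42, -1.98, 0], "spin": 0},
    {"delta_pos": [-0.42, -1.98, 0], "spin": 0},
    {"delta_pos": [-0.42, -1.98, 0], "spin": 0},
    {"delta_pos": [-0.42, -1.98, 0], "spin": 0},
    {"delta_pos": [-0.42, -1.98, 0], "spin": 0},
    {"delta_pos": [-0.42, -1.98, 0], "spin": 0},
    {"delta_pos": [-0.42, -1.98, 0], "spin": 0},
    {"delta_pos": [-0.42, -1.98, 0], "spin": 0},
    {"delta_pos": [-0.42, -1.98, 0], "spin": 0},
    {"delta_pos": [0, 0, 0], "spin": 0},
    {"delta_pos": [0, 0, 0], "spin": 0},
  ],
)

```text
time_s: 6.83
tool_pos: [0.5108, -0.0603, 0.1982]
eef_rot: [-0.304, -3.126, -0.001]
contact_force: [-0.9, -0.0, 0.3]
finger_gap: 0.0004
finger_force: 0.0
```

Run:
```python
from plant import arm, vision
import cv2,numpy as np
from scipy.spatial.transform import Rotation as R
s=arm.sense();M=R.from_rotvec(s['eef_rot']).as_matrix();r=vision.get_image('wrist');cv2.imwrite('pics/w2.png',r['img'][...,::-1])
T=np.eye(4);T[:3,:3]=M;T[:3,3]=s['tool_pos'];W=T@r['hand_eye'];K=r['camera_matrix']
def proj(p):
    c=np.linalg.inv(W)@[*p,1];c=c[:3]*[1,-1,-1];return (K@c/c[2])[:2].round(1)
print(s['tool_pos'],s['contact_force'],proj((.5105,-.06,.108)))
```

```text
[ 0.51081549 -0.06033708  0.19816207] [-0.92058924 -0.04429395  0.27973491] [320.7 247.2]
```

View pics/w2.png

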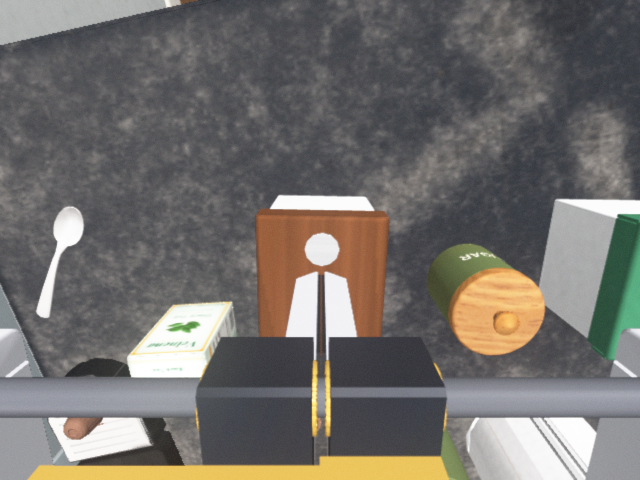

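The disc is at (322,249), within 2 px of the prediction, and the tool is square to the box.

Call:
move_arm(
  motion=[
    {"delta_pos": [0, 0, -1], "spin": 0},
    {"delta_pos": [0, 0, -1], "spin": 0},
    {"delta_pos": [0, 0, -1], "spin": 0},
    {"delta_pos": [0, 0, -1], "spin": 0},
    {"delta_pos": [0, 0, -1], "spin": 0},
    {"delta_pos": [0, 0, -1], "spin": 0},
    {"delta_pos": [0, 0, -0.4], "spin": 0},
    {"delta_pos": [0, 0, -0.4], "spin": 0},
    {"delta_pos": [0, 0, -0.4], "spin": 0},
    {"delta_pos": [0, 0, -0.3], "spin": 0},
    {"delta_pos": [0, 0, -0.3], "spin": 0},
    {"delta_pos": [0, 0, 0], "spin": 0},
    {"delta_pos": [0, 0, 0], "spin": 0},
  ],
)

```text
time_s: 7.97
tool_pos: [0.511, -0.06, 0.1211]
eef_rot: [0.301, 3.127, 0.0]
contact_force: [-3.5, 1.0, 4.4]
finger_gap: 0.0001
finger_force: 2.5
```

Call:
move_arm(
  motion=[
    {"delta_pos": [0, 0, -0.15], "spin": 0},
    {"delta_pos": [0, 0, -0.15], "spin": 0},
    {"delta_pos": [0, 0, 0], "spin": 0},
    {"delta_pos": [0, 0, 0], "spin": 0},
  ],
)

```text
time_s: 8.3
tool_pos: [0.5106, -0.0599, 0.1187]
eef_rot: [-0.301, -3.127, -0.0]
contact_force: [-3.0, 1.1, 9.6]
finger_gap: 0.0004
finger_force: 4.6
```

Call:
move_arm(
  motion=[
    {"delta_pos": [0, 0, -0.15], "spin": 0},
    {"delta_pos": [0, 0, -0.15], "spin": 0},
    {"delta_pos": [0, 0, 0], "spin": 0},
    {"delta_pos": [0, 0, 0], "spin": 0},
  ],
)

```text
time_s: 8.63
tool_pos: [0.5107, -0.0599, 0.1181]
eef_rot: [0.3, 3.126, -0.0]
contact_force: [-7.9, 1.5, 23.1]
finger_gap: 0.0004
finger_force: 11.8
```

Firm at the stop again, so lift clear.

Call:
move_arm(
  motion=[
    {"delta_pos": [0, 0, 0.5], "spin": 0},
    {"delta_pos": [0, 0, 1], "spin": 0},
    {"delta_pos": [0, 0, 1.5], "spin": 0},
    {"delta_pos": [0, 0, 2], "spin": 0},
    {"delta_pos": [0, 0, 2], "spin": 0},
    {"delta_pos": [0, 0, 2], "spin": 0},
    {"delta_pos": [0, 0, 2], "spin": 0},
    {"delta_pos": [0, 0, 1], "spin": 0},
    {"delta_pos": [-1, 0, 0], "spin": 0},
    {"delta_pos": [-2, 0, 0], "spin": 0},
    {"delta_pos": [-2, 0, 0], "spin": 0},
    {"delta_pos": [-2, 0, 0], "spin": 0},
    {"delta_pos": [-2, 0, 0], "spin": 0},
    {"delta_pos": [-1, 0, 0], "spin": 0},
    {"delta_pos": [0, 0, 0], "spin": 0},
    {"delta_pos": [0, 0, 0], "spin": 0},
    {"delta_pos": [0, 0, 0], "spin": 0},
  ],
)

```text
time_s: 10.05
tool_pos: [0.412, -0.0602, 0.2344]
eef_rot: [0.301, 3.126, 0.0]
contact_force: [0.5, -0.2, 0.5]
finger_gap: 0.0004
finger_force: 0.0
```

Run:
```python
from plant import arm,vision
import cv2,numpy as np
print(arm.sense()['tool_pos'],arm.sense()['contact_force'])
a=vision.get_image('side')['img'][140:340,130:430];b=vision.get_image('scene')['img'][190:340,150:450]
cv2.imwrite('pics/s4.png',cv2.resize(np.hstack([a[:, :],cv2.resize(b,(400,200))]),(800,229))[...,::-1])
b=vision.get_image('wrist')['img'];cv2.imwrite('pics/w4.png',b[...,::-1])
```

```text
[ 0.41195963 -0.06015208  0.23441206] [ 0.51517552 -0.15753413  0.53409611]
```

View pics/s4.png

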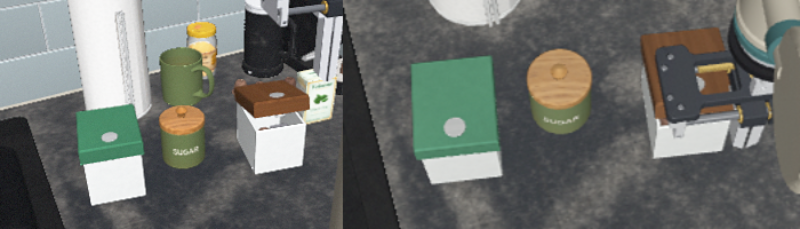

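View pics/w4.png

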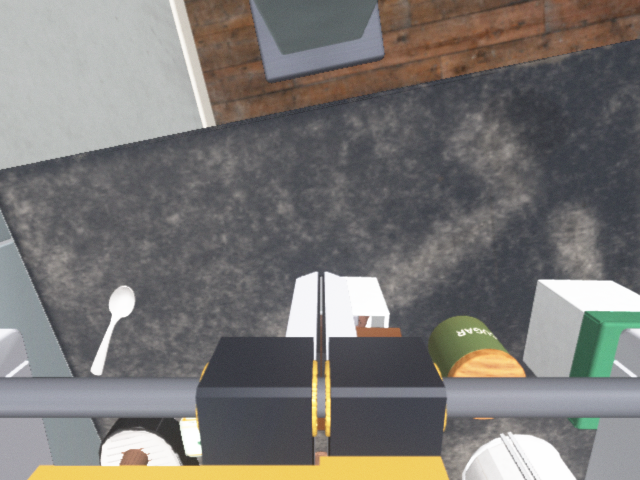

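The side view shows the coffee lid sprung open, with its interior visible near (275,120). The tea lid is level and latched, and the arm is clear of both.

```bash
python3 -c "
from plant import order
print(order.close_job())"
```

```text
the job is handed in; nothing more can be done
None
```

The tea caddy is latched shut and the coffee caddy has popped open and stayed open. I pressed them in that order, the arm ended clear of both, and the job is handed in at about 10 s of the 34 s allowed.

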